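# Shut and latch the biscuit box on the pantry shelf

## Robot

A 6-joint arm with a two-finger parallel gripper is mounted at the origin on the work surface. World frame = base frame: x ahead of the robot, y to its left, z up, the work surface at z = 0. Lengths are in m, angles in degrees, forces in N, time in s.
With the tool pointing down it reaches from about 0.325 to 0.9 m from the base axis. Payload 6.1 kg.
Tool frame: the origin (TCP) lies where the fingers leave the gripper's body, on its centre line; the fingertips stand 73 mm ahead of it and the grasp point (between the pads) lies 54 mm ahead of it; z points along the fingers, x is the direction in which the jaws open and shut, and the axes are right-handed (so a half turn about z gives the same grasp; the last joint's range is limited). The gripper opens to 85 mm and grips with 20 to 120 N. Pads are 22 mm wide; open, the fingers measure 114 mm over their backs; the gripper's body (76 mm by 85 mm) begins 54 mm behind the grasp point. The pads swing forward as they close: fully open they stand 13 mm farther back than shut.
Start: joints at [-80.22, 12.628, 87.462, -0, 79.91, -7.225], TCP at [0.183, -0.598, 0.304] pointing down, gripper open.
Joint ranges: [-170.65, 170.65], [-52.31, 119.04], [5.05, 147.46], [-71.25, 251.25], [11.57, 151.72], [-153.62, 153.62]. Speed limits (degrees/s): [147.25, 147.25, 172.46, 180, 180, 180].

## Interface

Orientations are given as a 3x3 rotation matrix whose columns are the frame's x, y, z axes.
In Python, from cell import observe, camera, hand_in gives the robot as it stands.
- The arm moves only by the tool servo_tool, never from a script. Its argument "targets" is text: rows parted by semicolons, each of 7 numbers parted by spaces: the turn, a rotation vector about the tool's x, y, z in rad, then the shift along the tool's x, y, z in cm, then the finger opening in cm, from 0 to 8.54. In form: ax ay az dx dy dz hand; .... A call has 1 to 10 rows; each row shifts and turns the commanded pose from where the row before left it, along the tool's axes as they then stand; what a row does not reach is not made up. A row lasts 1/8 s, in which the tool goes at most 62.5 mm and 10.7 degrees, less where a joint would pass 70% of its speed; a pose out of reach is approached as far as the arm can. A call is refused whole if a number of a shift passes 6.25 or a number of a turn 0.188, either way. A call with a gripper value outside its range is refused whole. The fingers move at their own pace and stop on an object; "force" is the grip in N (left out, the last holds). Time passes only in rows, so rows that do not move let the fingers close. It gives the time, the measured TCP pose, the force and the opening at its end, in the units of the state.
- observe(): the state, without advancing time (a new reading comes with each control period).
- camera(name): name is "side" or "top"; returns a dict with "color" (400x640x3 uint8, red, green, blue), "fovy" (degrees; the focal length in pixels is half the picture's height over the tangent of half this angle, whatever the lens; pixels are square), "cx", "cy" (the principal point, pixels), "extrinsics" (4x4, takes a point from camera to world coordinates). Camera axes: x right, y up, looking along -z (the intrinsics and any distortion apply to the point x, -y, -z); pixel columns grow to the right and rows downward; lengths in m; the calibration is good to about 2 mm. A picture is of the moment at which its call begins. There is no depth.
- hand_in(): hands the job in, once; it reports no verdict.
The state is a dict: "time_s": time; "joint_pos": joint angles; "qvel": joint speeds; "tau": joint torques, N m; "eef_pos": TCP position; "orientation": TCP orientation; "wrist_force": force on the tool from outside, world axes, zero at the start; "wrist_torque": the same for the moment, N m; "gripper_width": finger opening in m.
Only numpy, scipy, OpenCV 4.12 (cv2) and the standard library are available. Lean on these libraries where they do the work, as an engineer would, in place of code of your own. Each camera call takes 0.05 s, during which the arm holds its last target. There are 200 camera calls.

## Task

Shut the biscuit box: gently push its lid fully down with your fingertips, and only then push the red latch lever at its front over toward the lid until it snaps into its other position. Only push: do not pinch or lift anything, and leave the bottles, the tea tin and the mate gourd standing where they are. Finish with the lid shut, the latch snapped over, and your hand clear.

Things in the scene. Friction and masses are not known exactly. Their poses are not given: they have to be found in the camera images.
- box: Green biscuit box, open-topped, screwed to the shelf (it cannot slide). Outside 140 mm along its x, 200 mm along its y, 80 mm high without the lid; walls 4 mm. Origin: centre of its underside, on the shelf. Its -x face is the front, which carries the latch and looks roughly to the robot; z up. It stands at any yaw within about 0.4 rad.
- lid (a joint): Lid hinge angle in rad: 0 = fully shut, positive = raised (up to 1.2). The lid is a flat green plate with a white panel, 140 x 200 x 8 mm, hinged along the far (+x) top rim of the box; it covers the whole box when shut, and its top is then 88 mm above the shelf. A stiff hinge holds it at any angle; about 1 to 3 N straight down on its upper face near the front edge closes it. It starts half open, between 0.45 and 0.85.
- lid_hinge (a point): Middle of the lid's hinge line, on the far top rim of the box, 80 mm above the shelf, 70 mm from the box centre along box +x. The hinge line runs along box y. Axes as the box.
- lid_edge (a point): Middle of the lid's free front edge, on its upper face; moves with the lid (140 mm from the hinge line). Its x axis points along the lid to the hinge, z is normal to the upper face.
- latch (a joint): Latch lever angle in rad about an axis along box y: 0 = open, leaning 30 deg (0.525 rad) outwards, away from the box; 0.525 = upright; 1.05 = latched, leaning 30 deg inwards over the lid with its steel claw on the lid. An over-centre spring drives it away from upright to whichever end is nearer, so pushed a little past upright it snaps over by itself. It starts at 0; about 2 to 5 N at the tip, pushed along box +x, moves it.
- latch_pivot (a point): Pivot axis of the latch lever, middle: 88 mm from the box centre along box -x, 92 mm above the shelf. Axes as the box.
- latch_tip (a point): Middle of the outer end of the latch lever, 70 mm from the pivot; moves with the lever. The lever is a red paddle 30 mm wide (along box y), 8 mm thick, covering 30 to 70 mm from the pivot, on a 14 mm wide steel stem. A 30 mm steel claw on the lever stands up steeply near the pivot while open, without reaching over the lid.
- bottle_a: Empty clear plastic bottle, red twist cap, 64 mm diameter, 190 mm high, very light (30 g); loose, at either side of the box. Origin: centre of its underside.
- bottle_b: Empty green plastic bottle, blue twist cap, 64 mm diameter, 190 mm high, very light (30 g); loose, at either side of the box. Origin: centre of its underside.
- tea_tin: Round aluminium tea tin, 77 mm diameter, 95 mm high; loose, at either side of the box. Origin: centre of its underside.
- gourd: Blue ceramic mate gourd, 80 mm diameter, 85 mm high, with a steel bombilla standing in it up to 150 mm high; loose, at either side of the box. Origin: centre of its underside.

How it is judged:
By the outcome, as a careful person would: the job done as asked, in the order asked, and still so for the second after the job is handed in, with the robot touching nothing.
It also fails if it takes over 42 s, if anything falls off the work surface, if the arm or the gripper's body presses on something with over 40 N, if the wrist force passes 120 N, or if a joint passes its speed limit or range.

## Working session

There is one attempt and no reset: what is moved stays moved. The work goes in short steps, Python scripts to look and compute and a tool call to move; the robot and the scene stay as the last step left them, time stands still between calls to the robot, and variables do not carry over. Pictures are saved under pics/ and viewed, about 8 in all and at most 12, crops included, and the job is handed in when it is done.

Besides the shell and the picture viewer there is one more tool, called after "Call:" by a JSON object that holds its "fn" and its "kwargs". servo_tool: Moves the arm, as the interface text tells. Its arguments: {"type":"object","properties":{"targets":{"type":"string"},"force":{"type":"number"}},"required":["targets"]}

```bash
mkdir -p pics
python3 - <<'E'
from cell import observe,camera
import cv2,numpy as np
s=observe();print(s)
for n in("side","top"):
    c=camera(n);print(n,{k:v for k,v in c.items() if k!='color'})
    np.save(f'pics/{n}0.npy',c['color']);cv2.imwrite(f'pics/{n}0.png',c['color'][:,:,::-1])
E
```

```text
{'time_s': 0.0, 'joint_pos': array([-8.02199421e+01,  1.26741805e+01,  8.75283182e+01,  1.30523440e-03,
        7.99100417e+01, -7.22655920e+00]), 'qvel': array([-0.03346717, -0.07536558,  0.13818302,  0.02893909, -0.07269458,
       -0.01244392]), 'tau': array([-1.14130482e-03, -4.96897495e+01, -3.89393270e+01, -2.20719371e-04,
        1.11200116e-02, -8.27417750e-06]), 'eef_pos': array([ 0.18270475, -0.5971963 ,  0.30278699]), 'orientation': array([[ 2.92478006e-01, -9.56272199e-01, -3.11549239e-04],
       [-9.56270270e-01, -2.92478048e-01,  1.93946307e-03],
       [-1.94577593e-03, -2.69325018e-04, -9.99998071e-01]]), 'wrist_force': array([-0.8060071 ,  0.54533759,  0.00837989]), 'wrist_torque': array([-0.01452629,  0.0154281 ,  0.04179818]), 'gripper_width': 0.08514284717294784}
side {'fovy': 53.10884078505886, 'cx': 319.2683119289569, 'cy': 204.38403796018756, 'extrinsics': array([[ 0.90916379,  0.24693896, -0.33532425,  0.30512344],
       [-0.4163999 ,  0.55005711, -0.7239118 , -0.63684446],
       [ 0.00568547,  0.79778338,  0.60291736,  0.69452405],
       [ 0.        ,  0.        ,  0.        ,  1.        ]])}
top {'fovy': 43.800599694049325, 'cx': 318.59196349810344, 'cy': 197.86512629089614, 'extrinsics': array([[ 8.27102970e-04,  9.90513790e-01, -1.37410873e-01,
         4.95337362e-01],
       [-9.99968306e-01, -2.68855740e-04, -7.95702731e-03,
         4.53342816e-02],
       [-7.91848898e-03,  1.37413100e-01,  9.90482174e-01,
         1.06971264e+00],
       [ 0.00000000e+00,  0.00000000e+00,  0.00000000e+00,
         1.00000000e+00]])}
```

View pics/side0.png

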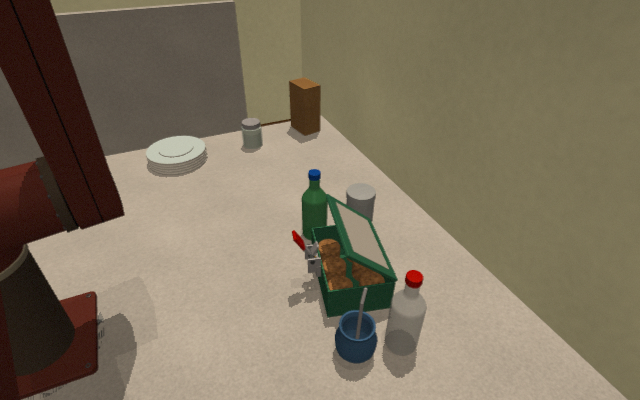

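View pics/top0.png

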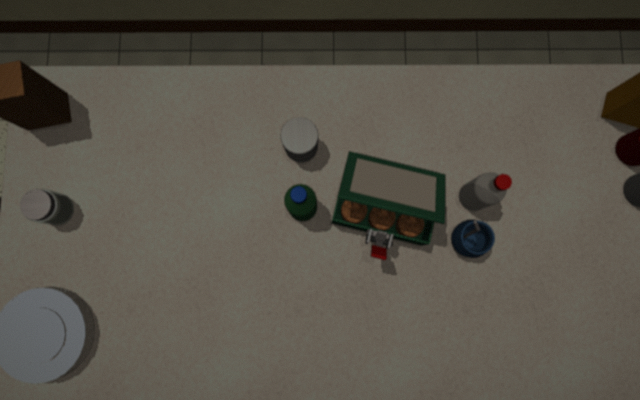

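The side view shows the box half open at about (350,265), with the red lever at (298,240). The top view shows the lid at (349-446,154-221) and the red lever at (380,252). The green bottle and tin are to its left, the gourd and clear bottle to its right. I'll enlarge both.

Run:
```python
import cv2,numpy as np
a=cv2.imread('pics/side0.png')[180:330,280:430];b=cv2.imread('pics/top0.png')[140:275,325:460]
b=cv2.convertScaleAbs(b,alpha=1.6)
o=np.zeros((400,800,3),np.uint8)
o[:,:400]=cv2.resize(a,(400,400),interpolation=cv2.INTER_CUBIC);o[:,400:]=cv2.resize(b,(400,400),interpolation=cv2.INTER_CUBIC)
cv2.imwrite('pics/crop0.png',o)
```

```text
(no output)
```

View pics/crop0.png

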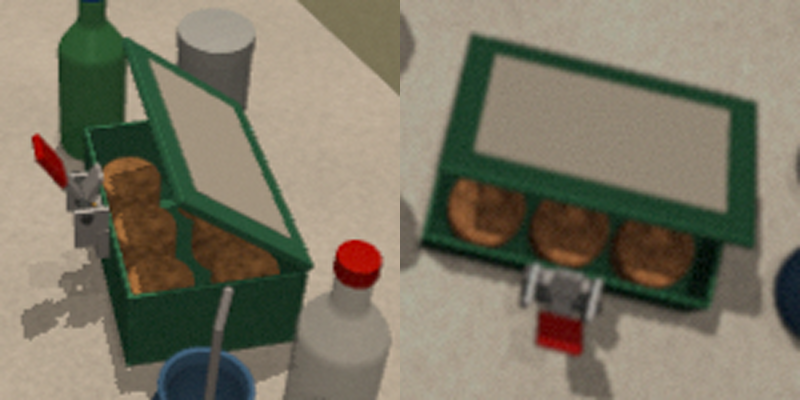

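The crop shows the lid's four corners, the front rim corners and the red paddle clearly in both views. I'll triangulate them.

```bash
cat > h.py <<'E'
import numpy as np,cv2
from cell import camera
def ray(c,p):
    f=200/np.tan(np.radians(c['fovy'])/2);E=c['extrinsics']
    d=E[:3,:3]@np.array([(p[0]-c['cx'])/f,-(p[1]-c['cy'])/f,-1]);return E[:3,3],d/np.linalg.norm(d)
def tri(c1,p1,c2,p2):
    o1,d1=ray(c1,p1);o2,d2=ray(c2,p2)
    t=np.linalg.lstsq(np.c_[d1,-d2],o2-o1,rcond=None)[0]
    a=o1+t[0]*d1;b=o2+t[1]*d2;return (a+b)/2,np.linalg.norm(a-b)
def plane(c,p,z):
    o,d=ray(c,p);return o+d*(z-o[2])/d[2]
def red(img,box):
    x0,y0,x1,y1=box;h=cv2.cvtColor(img,cv2.COLOR_RGB2HSV)
    m=((h[...,0]<8)|(h[...,0]>172))&(h[...,1]>170)&(h[...,2]>50)
    k=np.zeros_like(m);k[y0:y1,x0:x1]=m[y0:y1,x0:x1];v,u=np.nonzero(k);return np.c_[u,v]
E
python3 - <<'E'
from h import *
np.set_printoptions(precision=4,suppress=True)
s=camera('side');t=camera('top')
S=lambda x,y:(280+x/2.6667-.3,180+y/2.6667-.3)
T=lambda x,y:(325+x/2.963-.3,140+y/2.963-.3)
P={}
for n,a,b in [('hingeL',(240,107),(73,35)),('hingeR',(311,266),(356,102)),('edgeL',(128,40),(42,168)),('edgeR',(183,200),(353,245)),('rimL',(86,130),(24,243)),('rimR',(118,293),(307,308))]:
    P[n],e=tri(s,S(*a),t,T(*b));print(n,P[n],e)
rs=red(s['color'],(285,225,315,260));rt=red(t['color'],(365,240,395,265))
print(len(rs),len(rt),rs.min(0),rs.max(0),rt.min(0),rt.max(0))
print('red centroid',tri(s,rs.mean(0),t,rt.mean(0)))
for n in('hinge','edge','rim'):
    d=P[n+'L']-P[n+'R'];print(n,np.linalg.norm(d),'yaw',np.degrees(np.arctan2(-d[0],d[1])),(P[n+'L']+P[n+'R'])/2)
h=(P['hingeL']+P['hingeR'])/2;e=(P['edgeL']+P['edgeR'])/2;d=e-h;print('lid',np.linalg.norm(d),np.arctan2(d[2],np.hypot(*d[:2])))
E
```

```text
hingeL [ 0.7283 -0.0095  0.084 ] 0.002981067071545436
hingeR [ 0.6799 -0.1998  0.0871] 0.0006512674586717917
edgeL [0.6248 0.0148 0.1729] 0.004999120388288329
edgeR [ 0.577  -0.174   0.1742] 0.004480101991874185
rimL [0.5883 0.0236 0.0797] 0.007695420081554441
rimR [ 0.5388 -0.1623  0.0847] 0.004334061340618855
112 153 [292 231] [304 249] [372 246] [385 259]
red centroid (array([ 0.5237, -0.0592,  0.1368]), np.float64(0.0019311164275083352))
hinge 0.1963584152994835 yaw -14.25728521129365 [ 0.7041 -0.1047  0.0856]
edge 0.19472545767346472 yaw -14.207748618287853 [ 0.6009 -0.0796  0.1736]
rim 0.19245412517004065 yaw -14.904269928776698 [ 0.5635 -0.0693  0.0822]
lid 0.13790216393413443 0.6920708810077303
```

Call:
{"fn": "servo_tool", "kwargs": {"targets": "0 0 0.1365 0 0 -0.6 0; 0 0 0.1365 0 0 -0.6 0; 0 0 0.1365 0 0 -0.6 0; 0 0 0.1365 0 0 -0.6 0; 0 0 0 -4.3 -2.2 0 0; 0 0 0 -4.3 -2.2 0 0; 0 0 0 -4.3 -2.2 0 0; 0 0 0 -4.3 -2.2 0 0; 0 0 0 -4.3 -2.2 0 0; 0 0 0 -4.3 -2.2 0 0"}}

```text
time_s: 1.45
eef_pos: [0.3751, -0.3788, 0.3278]
orientation: [[-0.247, -0.969, 0.0], [-0.969, 0.247, 0.0], [-0.0, -0.0, -1.0]]
wrist_force: [0.8, -1.0, -0.7]
gripper_width: 0.0002
```

Call:
{"fn": "servo_tool", "kwargs": {"targets": "0 0 0 -4.3 -2.2 0 0; 0 0 0 -4.3 -2.2 0 0; 0 0 0 -4.3 -2.2 0 0; 0 0 0 -4.3 -2.2 0 0; 0 0 0 -4.3 -2.2 0 0; 0 0 0 -4.3 -2.2 0 0; 0 0 0 -4.3 -2.2 0 0; 0 0 0 0 0 0 0; 0 0 0 0 0 0 0"}}

```text
time_s: 2.58
eef_pos: [0.5975, -0.1265, 0.3274]
orientation: [[-0.246, -0.969, -0.001], [-0.969, 0.246, -0.0], [0.0, 0.001, -1.0]]
wrist_force: [-0.9, 1.0, 1.1]
gripper_width: 0.0001
```

Call:
{"fn": "servo_tool", "kwargs": {"targets": "0 0 0 -2.35 -1 0 0; 0 0 0 -2.35 -1 0 0; 0 0 0 0 0 2.5 0; 0 0 0 0 0 2.5 0; 0 0 0 0 0 2.5 0; 0 0 0 0 0 0 0; 0 0 0 0 0 0 0"}}

```text
time_s: 3.45
eef_pos: [0.6289, -0.0868, 0.2541]
orientation: [[-0.248, -0.969, 0.001], [-0.969, 0.248, -0.0], [0.0, -0.001, -1.0]]
wrist_force: [0.5, 1.2, -0.3]
gripper_width: 0.0002
```

Run:
```python
from h import *
from cell import observe
s=observe();print(s['time_s'],s['eef_pos'],s['wrist_force'])
c=camera('side')['color'][130:330,240:460];cv2.imwrite('pics/a.png',cv2.resize(c,(660,600))[:,:,::-1])
```

```text
3.45 [ 0.62889781 -0.08684389  0.25412346] [ 0.47071392  1.24202823 -0.27285271]
```

View pics/a.png

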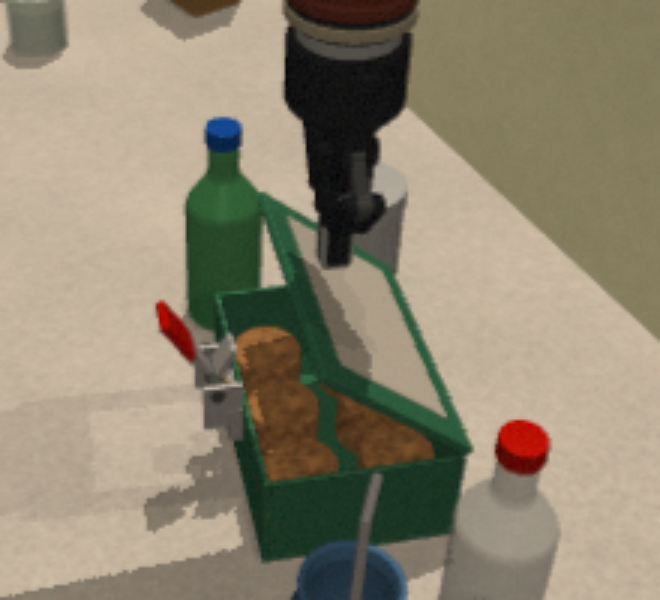

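The fingertips are centred just above the lid, and the latch is still open at (175,330) in the crop. I'll press down while sliding forward.

Call:
{"fn": "servo_tool", "kwargs": {"targets": "0 0 0 0 0 1 0; 0 0 0 0 0 1 0; 0 0 0 0 0.3 0.8 0; 0 0 0 0 0.3 0.8 0; 0 0 0 0 0.3 0.8 0; 0 0 0 0 0 0 0"}}

```text
time_s: 4.25
eef_pos: [0.6193, -0.0834, 0.2077]
orientation: [[-0.247, -0.969, -0.002], [-0.969, 0.247, 0.001], [-0.0, 0.002, -1.0]]
wrist_force: [0.0, -0.1, 1.0]
gripper_width: 0.0003
```

Call:
{"fn": "servo_tool", "kwargs": {"targets": "0 0 0 0 0.5 0.8 0; 0 0 0 0 0.5 0.8 0; 0 0 0 0 0.5 0.8 0; 0 0 0 0 0.5 0.8 0; 0 0 0 0 0.3 0.5 0; 0 0 0 0 0 0 0"}}

```text
time_s: 5.0
eef_pos: [0.597, -0.0777, 0.1711]
orientation: [[-0.247, -0.969, -0.002], [-0.969, 0.247, 0.0], [-0.0, 0.002, -1.0]]
wrist_force: [0.2, 0.5, 0.3]
gripper_width: 0.0002
```

Call:
{"fn": "servo_tool", "kwargs": {"targets": "0 0 0 0 0 0.4 0; 0 0 0 0 0 0.3 0; 0 0 0 0 0 0.2 0; 0 0 0 0 0 0 0"}}

```text
time_s: 5.5
eef_pos: [0.5977, -0.078, 0.1626]
orientation: [[-0.247, -0.969, -0.0], [-0.969, 0.247, 0.0], [-0.0, 0.0, -1.0]]
wrist_force: [-0.3, 0.0, -0.3]
gripper_width: -0.0001
```

Run:
```python
from h import *
from cell import observe
c=camera('side')['color'][130:330,240:460];cv2.imwrite('pics/b.png',cv2.resize(c,(660,600))[:,:,::-1])
s=observe();print(s['time_s'],s['eef_pos'],s['wrist_force'],s['wrist_torque'])
```

```text
5.55 [ 0.59783961 -0.07800308  0.16277657] [ 0.19462902 -0.16551127  0.13437873] [0.0296044  0.02086064 0.02396776]
```

View pics/b.png

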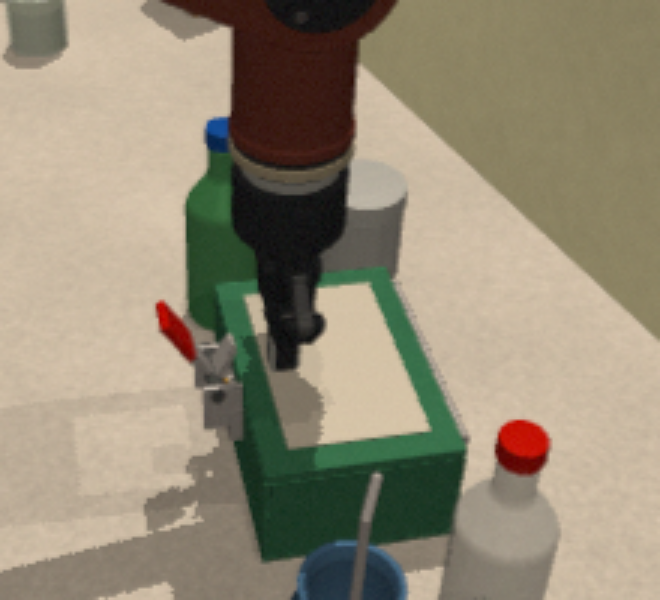

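The lid looks almost flush, but there is no firm reaction yet. I'll keep pressing in small steps.

Call:
{"fn": "servo_tool", "kwargs": {"targets": "0 0 0 0 0 0.2 0; 0 0 0 0 0 0 0"}}

```text
time_s: 5.8
eef_pos: [0.5978, -0.078, 0.1608]
orientation: [[-0.247, -0.969, 0.0], [-0.969, 0.247, -0.0], [-0.0, -0.0, -1.0]]
wrist_force: [-0.9, -0.8, -0.5]
gripper_width: -0.0001
```

Call:
{"fn": "servo_tool", "kwargs": {"targets": "0 0 0 0 0 0.2 0; 0 0 0 0 0 0 0"}}

```text
time_s: 6.05
eef_pos: [0.5979, -0.078, 0.1606]
orientation: [[-0.246, -0.969, 0.0], [-0.969, 0.246, -0.0], [0.0, -0.0, -1.0]]
wrist_force: [-4.8, 1.1, 10.3]
gripper_width: 0.0
```

The lid is stopped solidly at 10 N with the tip at about 88 mm. I'll lift off and go in front of the lever.

Call:
{"fn": "servo_tool", "kwargs": {"targets": "0 0 0 0 0 -2 0; 0 0 0 0 0 -4 0; 0 0 0 0 0 -4.2 0; 0 0 0 0 3.8 0 0; 0 0 0 0 3.8 0 0; 0 0 0 0 3.8 0 0; 0 0 0 0 3.8 0 0; 0 0 0 0 0 0 0"}}

```text
time_s: 7.05
eef_pos: [0.449, -0.0399, 0.2615]
orientation: [[-0.246, -0.969, 0.001], [-0.969, 0.246, -0.0], [-0.0, -0.001, -1.0]]
wrist_force: [0.2, -0.5, 1.1]
gripper_width: -0.0004
```

Run:
```python
from h import *
from cell import observe
s=camera('side');t=camera('top')
c=s['color'][130:330,240:460];cv2.imwrite('pics/c.png',cv2.resize(c,(660,600))[:,:,::-1])
rs=red(s['color'],(280,220,330,265));print(len(rs),rs.mean(0) if len(rs) else 0)
o=observe();print(o['time_s'],o['eef_pos'],o['wrist_force'])
```

```text
111 [297.99099099 239.67567568]
7.15 [ 0.45115914 -0.04066347  0.26212171] [ 0.21765358  0.71371112 -0.50987891]
```

View pics/c.png

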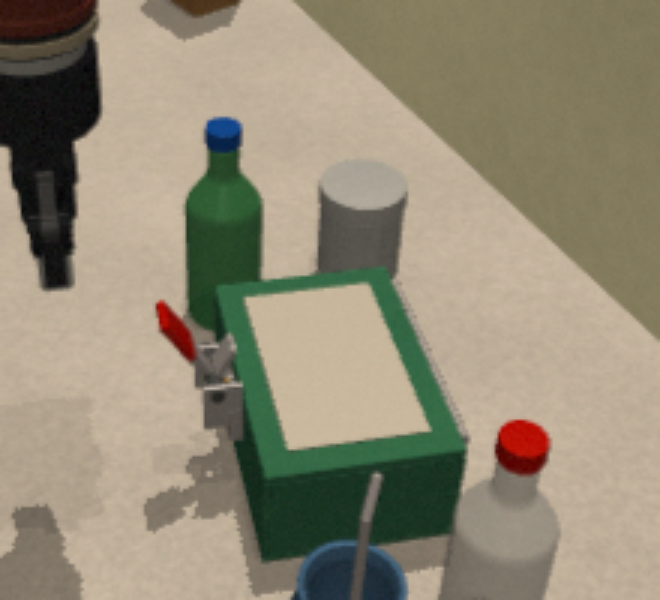

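The lid is shut flat, the lever is untouched and still open at (175,330), and the hand is in front of it. I'll go down, then push along box +x (tool -y).

Call:
{"fn": "servo_tool", "kwargs": {"targets": "0 0 0 0 0 3 0; 0 0 0 0 0 3 0; 0 0 0 0 -2 0 0; 0 0 0 0 -2 0 0; 0 0 0 0 -1 0 0; 0 0 0 0 -1 0 0; 0 0 0 0 -1 0 0; 0 0 0 0 0 0 0"}}

```text
time_s: 8.15
eef_pos: [0.5189, -0.0579, 0.2009]
orientation: [[-0.247, -0.969, 0.001], [-0.969, 0.247, -0.0], [-0.0, -0.001, -1.0]]
wrist_force: [-0.1, 0.3, -0.1]
gripper_width: -0.0001
```

Call:
{"fn": "servo_tool", "kwargs": {"targets": "0 0 0 0 -1 0 0; 0 0 0 0 -1 0 0; 0 0 0 0 -1 0 0; 0 0 0 0 0 0 0"}}

```text
time_s: 8.65
eef_pos: [0.5482, -0.0655, 0.201]
orientation: [[-0.247, -0.969, 0.001], [-0.969, 0.247, -0.0], [0.0, -0.001, -1.0]]
wrist_force: [-0.1, -0.1, -0.4]
gripper_width: 0.0001
```

Run:
```python
from h import *
from cell import observe
s=camera('side')
c=s['color'][130:330,240:460];cv2.imwrite('pics/d.png',cv2.resize(c,(660,600))[:,:,::-1])
o=observe();print(o['time_s'],o['eef_pos'],o['wrist_force'])
```

```text
8.7 [ 0.54770014 -0.06527001  0.2007911 ] [-0.01474831 -0.59643982 -0.35591779]
```

View pics/d.png

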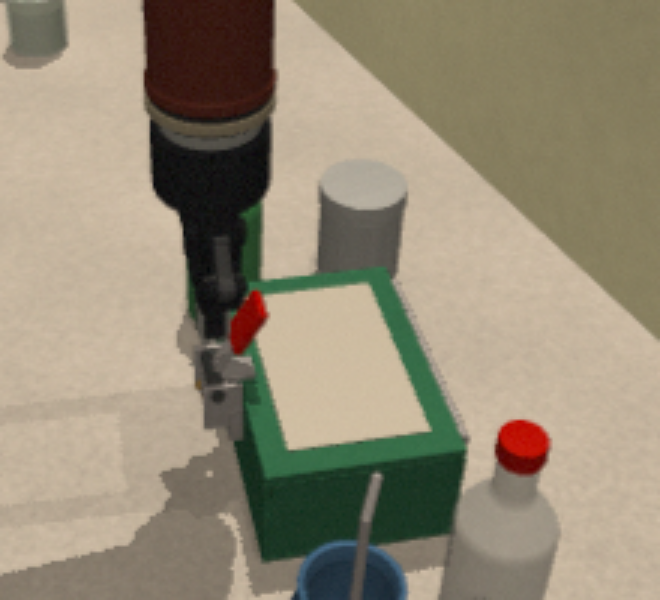

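The lever has snapped over: the red paddle now leans over the lid at about (250,320). I'll retreat and check.

Call:
{"fn": "servo_tool", "kwargs": {"targets": "0 0 0 0 3 0 0; 0 0 0 0 4 0 0; 0 0 0 0 4 0 0; 0 0 0 0 0 -5 0; 0 0 0 0 0 -5 0; 0 0 0 0 0 0 0; 0 0 0 0 0 0 0"}}

```text
time_s: 9.57
eef_pos: [0.4405, -0.0379, 0.3005]
orientation: [[-0.247, -0.969, -0.0], [-0.969, 0.247, 0.0], [-0.0, 0.0, -1.0]]
wrist_force: [-1.0, -0.3, -0.5]
gripper_width: -0.0
```

Run:
```python
from h import *
from cell import observe
s=camera('side');t=camera('top')
cv2.imwrite('pics/e.png',np.hstack([cv2.resize(s['color'][150:350,260:440],(360,400)),cv2.resize(cv2.convertScaleAbs(t['color'][100:300,270:490],alpha=1.5),(440,400))])[:,:,::-1])
rs=red(s['color'],(300,210,345,260));rt=red(t['color'],(355,200,400,262))
p,e=tri(s,rs.mean(0),t,rt.mean(0));print(len(rs),len(rt),p,e)
print('latch',np.arctan2((p[:2]-[.634,-.087])@[.969,-.247]+.088,p[2]-.092)+.525)
for n,a in(('side0',s),('top0',t)):
    g=np.load(f'pics/{n}.npy').astype(int);d=(abs(g-a['color']).sum(2)>90);print(n,d.sum())
o=observe();print(o['time_s'],o['eef_pos'],o['wrist_force'])
```

```text
148 183 [ 0.5726277  -0.07127622  0.13633667] 0.001890602631660594
latch 1.0323566997088136
side0 45410
top0 18946
9.675 [ 0.44001365 -0.03777774  0.29931267] [0.01469066 0.27528328 0.14331307]
```

View pics/e.png

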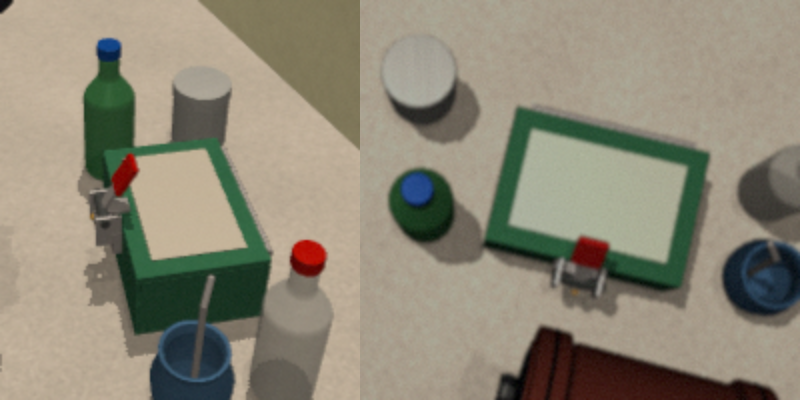

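The lid is flat and shut, the latch is at about 1.03 rad, all the loose things are standing where they were, and the hand is clear.

```bash
python3 -c "from cell import hand_in;print(hand_in())"
```

```text
the job is handed in; nothing more can be done
None
```

The biscuit box is shut and latched, and I handed the job in at about 9.7 s. I pressed the lid down with closed fingertips until it stopped solidly (about 10 N, fingertips about 88 mm above the shelf). I then went round to the front and pushed the red lever over until it snapped.

**Last checks:**
- **Lid:** it lies flat and shut in both views.
- **Latch:** it measures about 1.03 rad from the two views; 1.05 is fully latched.
- **Other objects:** by eye in the last pictures, the bottles, tea tin and gourd stand where they were. I also tried comparing the pictures before and after, but that was no use because the arm itself had moved.
- **Hand:** it is clear of everything, with the wrist force near zero.

No check failed or disagreed.

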